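# Load the bench shaker and press its hood shut

## Task

Stand the squat amber jar centred and upright on the round sprung pad of the bench shaker and, with the jar in the gripper, press it down until the pad is fully home and stays down. Then let go, swing the open hood down over the jar and press it shut past its catch so that it stays fully closed by itself. Press gently, feeling for the two clicks (neither takes more than about 20 N, and 50 N would do harm), and leave the other things on the table where they are.

Things in the scene. Friction and masses are not known exactly. Their poses are not given: they have to be found in the camera images.
- shaker: Grey bench shaker, fixed, base 150 x 130 mm, flat deck 50 mm above its underside; origin at the centre of the underside, x towards the hinge side (away from the robot at yaw 0), z up. A round pad 60 mm across is at the middle of the deck (x=0, y=0). A black hood is hinged at the rear deck edge.
- pad_top (a point): Centre of the top face of the round sprung pad (60 mm across), 13.5 mm above the deck when up, 1.5 mm when home; moves with the pad.
- pad (a joint): Travel of the pad, m: 0 = up, 0.012 = fully down. Springs back up unless pressed past its ball catch at about 0.006; pressed on fully home it stays down. Takes 10 to 15 N.
- hood (a joint): Angle of the hood, rad: 0 = shut, about 1.6 to 1.8 = standing open. Stiff hinge: it stays where it is left. At about 0.09 the tongue meets a sprung ball catch; pressing the front down with some 15 to 20 N takes it past, and then the catch holds it at 0.
- hood_hinge (a point): Point on the hood's hinge line, midway; in the shaker's frame at x = +70, y = 0, z = +50 mm. Its frame turns with the hood and equals the shaker's when shut; the hinge line is its y axis. The hood is a black box open below, from x = 0 to -140 mm, 116 mm wide (y), z = 0 to 60 mm, walls 4 mm, roof underside at z = 56 mm.
- hood_lip (a point): Middle of the upper (outer) face of the hood's front lip; in the hood's frame (see hood_hinge) at x = -158, z = +6 mm. The lip is 6 mm thick, 70 mm wide (y), and runs from x = -140 to -178 mm. With the hood open the lip is the upright tab at its top, which can be drawn forward from behind.
- jar: Squat amber jar with a white screw cap, 52 mm diameter, 50 mm high, about 0.14 kg; origin at the centre of its underside, z up. Stands on the table left or right of the shaker.
- timer: White bench timer, 66 x 68 x 17 mm, bystander; it and the jar may have changed places. Origin at the centre of its underside.
- tape_roll: Roll of tape lying flat, 48 mm diameter, 18 mm high, bystander; origin at the centre of its underside.
- loupe: Black magnifier loupe, 40 mm diameter, 35 mm high, bystander; origin at the centre of its underside.
- petri: Clear petri dish, 65 mm diameter, 13 mm high, bystander; origin at the centre of its underside.
Mind the look-alikes: they are no part of the job. Leave any brown or green look-alike of the jar alone.

How it is judged (in metres and radians):
On the way, in this order (a step that is already met when the one before it is completed fails the run):
1. the jar stands upright on the pad, held by the fingers, and the pad is pressed fully home while the hood is still open (value of joint pad above 0.0105 m and horizontal distance between jar and pad_top below 0.012 m and angle between jar's own z axis and vertical below 0.1 rad and z of jar in the frame of pad_top below 0.004 m and contact force between the fingers and jar above 1 N and value of joint hood above 0.8 rad), for 0.1 s.
2. the hood is shut past its catch (value of joint hood below 0.02 rad), for 0.2 s.
At the end, for the whole second after the job is handed in: The hood is shut and held by its catch (hood angle below 0.02 rad), the pad is fully home (travel over 10.5 mm), and the jar stands at rest on the pad, upright within 0.1 rad, its centre within 12 mm of the pad's, with the robot clear (value of joint pad above 0.0105 m and horizontal distance between jar and pad_top below 0.012 m and angle between jar's own z axis and vertical below 0.1 rad and z of jar in the frame of pad_top below 0.004 m and value of joint hood below 0.02 rad and linear speed of jar below 0.02 m/s); the robot touches nothing.
It fails at once if the robot presses on the shaker or its hood with more than 50 N (contact force between any of the fingers, the arm and shaker above 50 N).
It fails at once if the jar is pressed on the shaker with more than 50 N (contact force between jar and shaker above 50 N).
It fails at once if a bystander (timer, tape roll, loupe, petri dish) is moved more than 30 mm (distance of any of timer, tape_roll, loupe, petri from where it was at the start of the episode above 0.03 m).
It also fails if it takes over 64 s, if anything falls off the work surface, if the arm or the gripper's body presses on something with over 40 N, if the wrist force passes 120 N, or if a joint passes its speed limit or range.

## Robot

A 6-joint arm with a two-finger parallel gripper is mounted at the origin on a cart in front of the work surface, level with it; the furniture and walls round the work are solid. World frame = base frame: x ahead of the robot, y to its left, z up, the work surface at z = 0. Lengths are in m, angles in degrees, forces in N, time in s.
With the tool pointing down it reaches from about 0.375 to 0.9 m from the base axis. Payload 3.1 kg.
Tool frame: the origin (TCP) lies at the very end of the fingers, on their centre line; the grasp point (between the pads) lies 19 mm behind it; z points along the fingers, y is the line along which they close (so a half turn about z gives the same grasp; the last joint's range is limited). The gripper opens to 87 mm and grips with 3 to 60 N. Pads are 19 mm wide; open, the fingers measure 117 mm over their backs; the gripper's body (75 mm by 190 mm) begins 51 mm behind the grasp point.
Start: joints at [56.981, 30.224, 82.088, -0, 67.689, -10.227], TCP at [0.242, 0.576, 0.223] pointing down, gripper open.
Joint ranges: [-176.69, 176.69], [-43.24, 126.21], [12.49, 139.97], [-82, 262], [0, 151.66], [-163.58, 163.58]. Speed limits (degrees/s): [159.86, 159.86, 180, 180, 180, 180].

## Interface

Orientations are given as a 3x3 rotation matrix whose columns are the frame's x, y, z axes.
In Python, from rig import readout, cams, bot gives the robot as it stands.
- The arm moves only by the shell command python3 -m inch 'ROWS'. ROWS is JSON, a list of rows, each a list of 5 numbers: the shift along the world's x, y, z in cm, then the turn about the world's z in degrees, then the finger opening in cm, from 0 to 8.7. In form: [[dx, dy, dz, twist, fingers], ...]. A call has 1 to 10 rows; each row is the pose to reach, as a shift and turn from the pose commanded when the call began; what a row does not reach only later rows make up. A row lasts 1/12 s, in which the tool goes at most 41.7 mm and 7.16 degrees, less where a joint would pass 70% of its speed; a pose out of reach is approached as far as the arm can. A call with a gripper value outside its range is refused whole. The fingers move at their own pace and stop on an object; the grip force is fixed at half the most. Time passes only in rows, so rows that repeat a pose let the fingers close. It gives the time, the measured TCP pose, the force, the opening and the grip force at its end, in the units of the state.
- readout.read_state(): the state, without advancing time (a new reading comes with each control period).
- cams.capture(name): name is "side" or "top" or "wrist"; returns a dict with "image" (384x512x3 uint8, blue, green, red), "intrinsics" (3x3 intrinsics, pixels), "k1" (the pictures are not rectified: a ray, as slopes to the right and down, at radius r is drawn at 1 + k1 r^2 times it, then the intrinsics apply), "xyz" and "rotation" of the camera in the world; the wrist camera has in their place "tool_from_camera" (4x4, takes a point from camera to tool coordinates, whose origin is the TCP and whose axes are the flange's). Camera axes: x right, y down, z forward; pixel columns grow to the right and rows downward; lengths in m; the calibration is good to about 2 mm. A picture is of the moment at which its call begins: read the wrist's pose just before it. There is no depth.
- bot.hand_in(): hands the job in; it is judged then, once.
The state is a dict: "time_s": time; "joint_positions": joint angles; "qvel": joint speeds; "tau": joint torques, N m; "position": TCP position; "tcp_rot": TCP orientation; "force": force on the tool from outside, world axes, zero at the start; "moment": the same for the moment, N m; "opening": opening from 0.0 (shut) to 1.0 (fully open); "grasp_force": force on a finger pad.
Only numpy, scipy, OpenCV 4.12 (cv2) and the standard library are available. Lean on these libraries where they do the work, as an engineer would, in place of code of your own. Each camera call takes 0.05 s, during which the arm holds its last target. There are 200 camera calls.

## Working session

There is one attempt and no reset: what is moved stays moved. The work goes in short steps, Python scripts to look and compute and a shell command to move; the robot and the scene stay as the last step left them, time stands still between calls to the robot, and variables do not carry over. Pictures are saved under pics/ and viewed, at most 10 in all, crops included, and the job is handed in when it is done.

```bash
mkdir -p pics; ls; cat > h.py <<'E'
import numpy as np, cv2, json
from rig import readout, cams, bot
def cap(name, fn):
    s=readout.read_state(); c=cams.capture(name)
    cv2.imwrite('pics/%s.png'%fn,c['image'])
    if name=='wrist':
        T=np.eye(4);T[:3,:3]=np.array(s['tcp_rot']);T[:3,3]=s['position']
        M=T@np.array(c['tool_from_camera']); R,p=M[:3,:3],M[:3,3]
    else: R,p=np.array(c['rotation']),np.array(c['xyz'])
    json.dump(dict(K=np.array(c['intrinsics']).tolist(),k1=float(c['k1']),R=R.tolist(),p=p.tolist()),open('pics/%s.json'%fn,'w'))
def load(fn):
    c=json.load(open('pics/%s.json'%fn)); return {k:np.array(v) for k,v in c.items()}
def ray(fn,u,v):
    c=load(fn); K=c['K']; d=np.array([(u-K[0,2])/K[0,0],(v-K[1,2])/K[1,1]]); s=d.copy()
    for _ in range(30): s=d/(1+c['k1']*(s@s))
    w=c['R']@np.array([s[0],s[1],1]); return c['p'],w/np.linalg.norm(w)
def onz(fn,u,v,z):
    p,w=ray(fn,u,v); return p+w*(z-p[2])/w[2]
def tri(*obs):
    A=np.zeros((3,3));b=np.zeros(3)
    for o in obs:
        p,w=ray(*o);P=np.eye(3)-np.outer(w,w);A+=P;b+=P@p
    x=np.linalg.solve(A,b)
    return x,[float(np.linalg.norm((np.eye(3)-np.outer(ray(*o)[1],ray(*o)[1]))@(x-ray(*o)[0]))) for o in obs]
def proj(fn,X):
    c=load(fn); q=c['R'].T@(np.array(X)-c['p']); s=q[:2]/q[2]; s=s*(1+c['k1']*(s@s)); return c['K'][:2,:2]@s+c['K'][:2,2]
E
python3 - <<'E'
from h import *
for n in ('top','side'): cap(n,n+'0')
a=cv2.imread('pics/top0.png');b=cv2.imread('pics/side0.png')
s=readout.read_state();print(s['time_s'],s['position'],np.round(s['tcp_rot'],3),s['opening'],s['force'])
for n in('top0','side0'):print(load(n))
E
```

```text
pics
0.1 [0.24174263 0.57566074 0.22167943] [[-0.922  0.387 -0.001]
 [ 0.387  0.922 -0.002]
 [ 0.    -0.002 -1.   ]] 1.001521493452297 [ 0.08091072 -0.27768907 -0.68628004]
{'K': array([[424.44284209,   0.        , 257.44668409],
       [  0.        , 424.44284209, 197.86109444],
       [  0.        ,   0.        ,   1.        ]]), 'k1': array(-0.04735261), 'R': array([[ 0.01927541, -0.99644859,  0.08196748],
       [-0.99944093, -0.02144339, -0.02565167],
       [ 0.02731823, -0.08142721, -0.99630483]]), 'p': array([ 0.52579158, -0.006826  ,  1.03770085])}
{'K': array([[453.19283564,   0.        , 250.85235967],
       [  0.        , 453.19283564, 193.84343169],
       [  0.        ,   0.        ,   1.        ]]), 'k1': array(-0.00522391), 'R': array([[-0.95524908,  0.22405773, -0.19312516],
       [ 0.29526271,  0.68281015, -0.66827407],
       [-0.01786416, -0.69539085, -0.71840966]]), 'p': array([0.8149855 , 0.66220861, 0.80765262])}
```

View pics/top0.png

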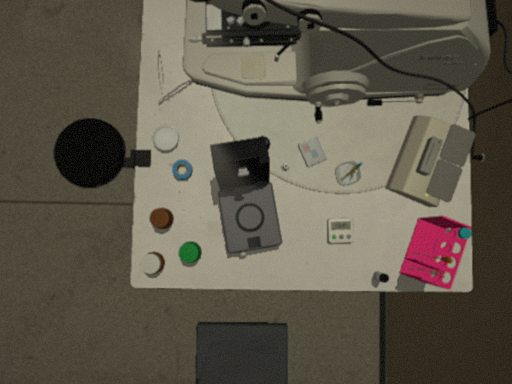

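View pics/side0.png

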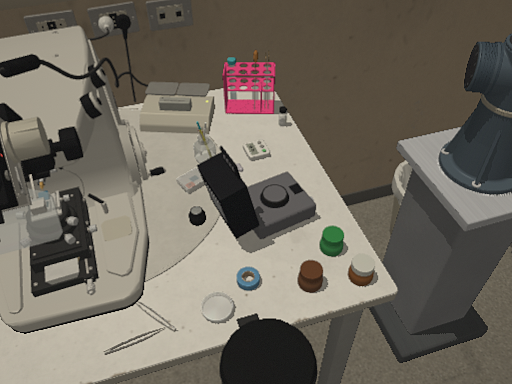

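The top view shows the white-capped amber jar at (152,264). A brown look-alike is at (161,218) and a green one at (190,252). The shaker deck is around (250,218), with the hood open at its rear (240,160). In the side view the jar is at (361,269), the pad at (274,195) and the hood at (228,190).

```bash
python3 - <<'E'
from h import *
a=cv2.imread('pics/top0.png')[120:300,130:310];b=cv2.imread('pics/side0.png')[130:300,180:390]
a=cv2.resize(a,(540,540),interpolation=cv2.INTER_CUBIC)
b=cv2.resize(b,None,fx=3.5,fy=3.5,interpolation=cv2.INTER_CUBIC)
cv2.imwrite('pics/ca.png',a);cv2.imwrite('pics/cb.png',b)
print('jar cap',tri(('top0',152,263),('side0',361.5,263)))
print('pad',tri(('top0',250,218),('side0',274,195)))
print('tcp px',proj('top0',[.242,.576,.22]),proj('side0',[.242,.576,.22]))
for n,u,v in(('brown',161,218),('green',190,252)):print(n,onz('top0',u,v,.05))
E
```

```text
jar cap (array([0.45191897, 0.20856255, 0.04258325]), [0.0010822916268550733, 0.0010822916268550902])
pad (array([ 0.56137171, -0.01656032,  0.05539453]), [0.0020166758186194785, 0.0020166758186194378])
tcp px [-63.43498095 374.97660276] [657.44845088 362.93322718]
brown [0.55540617 0.19045517 0.05      ]
green [0.47845824 0.12089271 0.05      ]
```

View pics/ca.png

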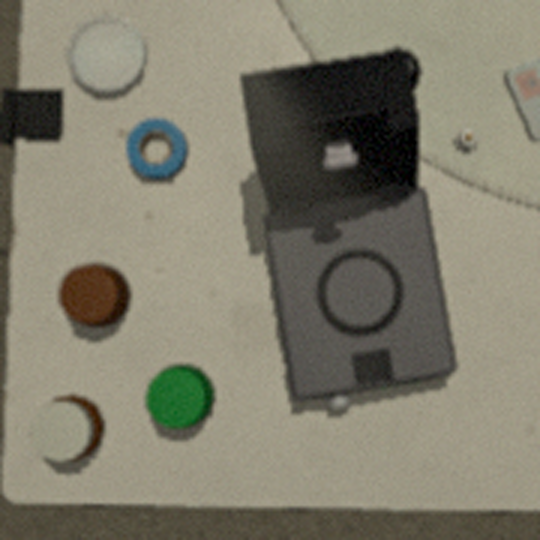

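View pics/cb.png

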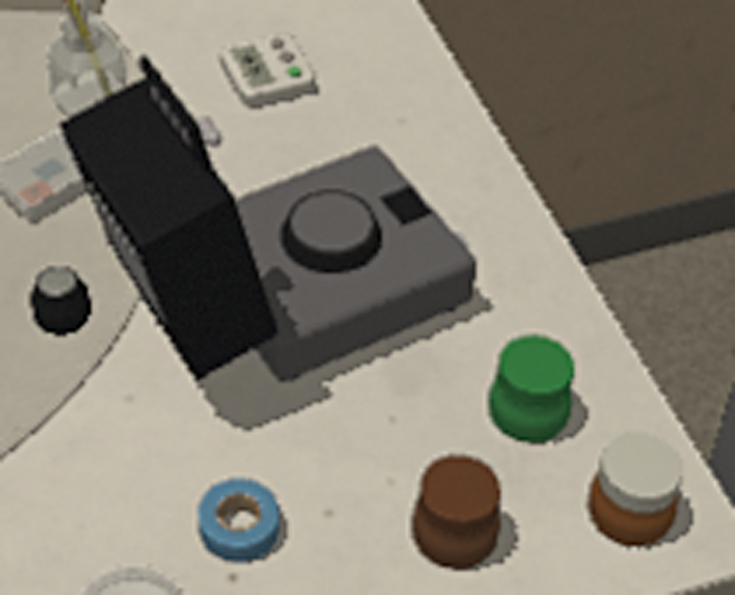

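```bash
python3 - <<'E'
from h import *
T=lambda x,y:('top0',x/3+130-.33,y/3+120-.33)
S=lambda x,y:('side0',x/3.5+180-.36,y/3.5+130-.36)
print('jar',tri(T(66,431),S(641,468)))
print('pad',tri(T(360,292),S(332,221)))
for n,t in(('FL',T(293,401)),('FR',T(456,367)),('RL',T(266,226)),('RR',T(426,192))):print(n,onz(*t,.05))
print('FLside',onz(*S(474,266),.05),'FRside',onz(*S(377,148),.05),'RLside',onz(*S(285,360),.05))
print('hood top corner near',tri(T(417,112),S(65,125)))
print('tab top',onz(*S(145,60),.23),onz(*S(210,165),.23))
E
```

```text
jar (array([0.45042682, 0.20971902, 0.04228118]), [0.00032700420056996975, 0.00032700420056995896])
pad (array([ 0.56216008, -0.01519454,  0.0644403 ]), [0.0007536430512339147, 0.0007536430512339204])
FL [0.47706131 0.03479828 0.05      ]
FR [ 0.50547871 -0.09047214  0.05      ]
RL [0.61177352 0.05909121 0.05      ]
RR [ 0.64114456 -0.06496373  0.05      ]
FLside [0.4841979  0.03822702 0.05      ] FRside [ 0.50483786 -0.08583793  0.05      ] RLside [0.62458176 0.07470702 0.05      ]
hood top corner near (array([ 0.70406693, -0.05725214,  0.15033598]), [0.018462090644641604, 0.01846209064464153])
tab top [ 0.6774188  -0.01715403  0.23      ] [0.66641502 0.07662769 0.23      ]
```

```bash
python3 -m inch '[[20.8,-36.6,0,0,8.7],[20.8,-36.6,0,0,8.7],[20.8,-36.6,0,0,8.7],[20.8,-36.6,0,0,8.7],[20.8,-36.6,0,0,8.7],[20.8,-36.6,0,0,8.7],[20.8,-36.6,0,0,8.7],[20.8,-36.6,0,0,8.7],[20.8,-36.6,0,0,8.7],[20.8,-36.6,0,0,8.7]]'; python3 -m inch '[[0,0,0,0,8.7],[0,0,0,0,8.7],[0,0,0,0,8.7],[0,0,0,0,8.7]]'; python3 - <<'E'
from h import *
print(tri(('top0',90,152),('side0',268,362)))
cap('wrist','w1')
print(readout.read_state()['position'], proj('w1',[.450,.210,.05]),proj('w1',[.450,.210,0]))
E
```

```text
time_s: 0.93
position: [0.4483, 0.212, 0.2224]
tcp_rot: [[-0.922, 0.387, -0.001], [0.387, 0.922, -0.0], [0.0, -0.0, -1.0]]
force: [-0.0, 1.2, -0.1]
opening: 0.996
grasp_force: 0.0
time_s: 1.27
position: [0.4469, 0.2149, 0.2223]
tcp_rot: [[-0.922, 0.386, -0.001], [0.386, 0.922, 0.0], [0.001, -0.0, -1.0]]
force: [-0.5, 0.4, 0.2]
opening: 1.003
grasp_force: 0.0
(array([0.70391643, 0.35669863, 0.06736753]), [0.00043805930933106546, 0.0004380593093313216])
[0.44680118 0.21515564 0.22235093] [255.05306182 185.31311025] [255.57199184 177.0948662 ]
```

View pics/w1.png

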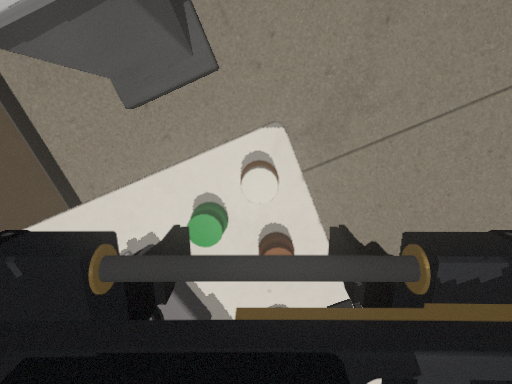

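The wrist view shows the white cap centred at about (260,186). The green look-alike is at (207,228) and the brown one at (277,245).

```bash
python3 - <<'E'
from h import *
print(onz('w1',260,186,.05), tri(('w1',260,186),('top0',151.7,263.3),('side0',362.8,263.3)))
im=cv2.imread('pics/w1.png');m=(im.min(2)>130).astype(np.uint8);print(im[186,260],im[230,160])
E
```

```text
[0.45313293 0.21524813 0.05      ] (array([0.45225068, 0.211836  , 0.04525658]), [0.0035524753375498867, 0.003199157159275979, 0.0005020963695394021])
[197 208 212] [192 201 207]
```

```bash
python3 -m inch '[[0.5,-0.2,-4,0,8.7],[0.5,-0.2,-8,0,8.7],[0.5,-0.2,-12,0,8.7],[0.5,-0.2,-14,0,8.7],[0.5,-0.2,-16,0,8.7],[0.5,-0.2,-17.5,0,8.7],[0.5,-0.2,-19,0,8.7],[0.5,-0.2,-20,0,8.7],[0.5,-0.2,-20.8,0,8.7],[0.5,-0.2,-20.8,0,8.7]]'; python3 -m inch '[[0,0,0,0,8.7],[0,0,0,0,4],[0,0,0,0,4],[0,0,0,0,4],[0,0,0,0,4],[0,0,0,0,4],[0,0,0,0,4],[0,0,0,0,4],[0,0,0,0,4],[0,0,0,0,4]]'
```

```text
time_s: 2.15
position: [0.4519, 0.2126, 0.0134]
tcp_rot: [[-0.923, 0.386, -0.002], [0.386, 0.923, -0.0], [0.002, -0.001, -1.0]]
force: [1.0, -0.8, -0.2]
opening: 1.0
grasp_force: 0.0
time_s: 2.98
position: [0.4531, 0.2119, 0.0147]
tcp_rot: [[-0.922, 0.387, 0.0], [0.387, 0.922, 0.0], [-0.0, 0.0, -1.0]]
force: [-1.5, 0.2, 2.6]
opening: 0.575
grasp_force: 30.0
```

```bash
python3 -m inch '[[0,0,2,0,4],[0,0,6,0,4],[0,0,10,0,4],[3,-6,12,7,4],[5,-10,12,14,4],[7,-14,12,21,4],[9,-18,12,28,4],[10.3,-21.5,12,34,4],[10.8,-22.7,12,34,4],[10.8,-22.7,12,34,4]]'; python3 -m inch '[[0,0,0,0,4],[0,0,0,0,4],[0,0,0,0,4]]'; python3 - <<'E'
from h import *
for n in ('top','side'): cap(n,n+'1')
a=cv2.imread('pics/top1.png')[110:300,150:340];b=cv2.imread('pics/side1.png')[80:270,180:370]
c=np.hstack([cv2.resize(x,(399,399),interpolation=cv2.INTER_CUBIC) for x in(a,b)])
cv2.imwrite('pics/c1.png',c)
E
```

```text
time_s: 3.82
position: [0.5634, -0.0197, 0.1345]
tcp_rot: [[-0.981, -0.193, 0.003], [-0.193, 0.981, -0.002], [-0.002, -0.003, -1.0]]
force: [0.0, -0.7, -1.6]
opening: 0.576
grasp_force: 30.0
time_s: 4.07
position: [0.5595, -0.0143, 0.1339]
tcp_rot: [[-0.981, -0.194, -0.003], [-0.194, 0.981, 0.001], [0.003, 0.002, -1.0]]
force: [-0.7, -0.4, -2.2]
opening: 0.573
grasp_force: 30.0
```

View pics/c1.png

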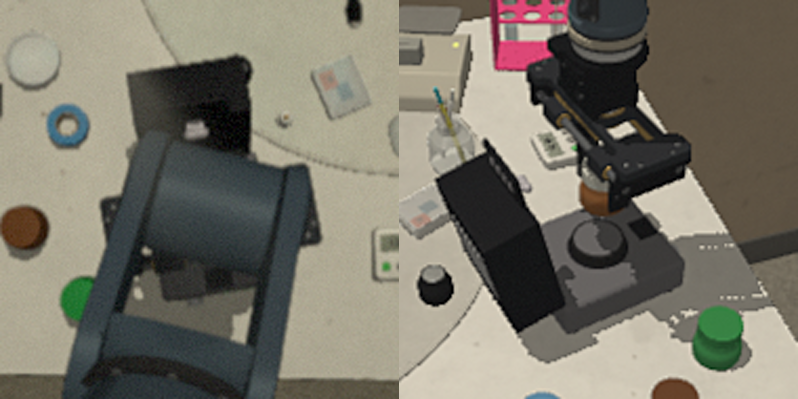

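The jar hangs over the pad. In the side view its body is centred at about column 599 and the pad at (598,241) in the crop.

```bash
python3 - <<'E'
from h import *
f=lambda p:((p-[180,80])*2.1+[399,0]).round(1)
p=readout.read_state()['position'];print(p)
print(f(proj('side1',[p[0],p[1],.14])),f(proj('side1',[p[0],p[1],.12])), 'pad',f(proj('side1',[.5615,-.015,.0635])))
E
```

```text
[ 0.55961643 -0.01361243  0.13413871]
[602.5 186.3] [602.  200.3] pad [598.7 237.5]
```

```bash
python3 -m inch '[[0.1,-0.1,-2,0,4],[0.1,-0.1,-3.5,0,4],[0.1,-0.1,-4.5,0,4],[0.1,-0.1,-5,0,4],[0.1,-0.1,-5.2,0,4],[0.1,-0.1,-5.2,0,4]]'; python3 -m inch '[[0,0,-0.2,0,4],[0,0,-0.4,0,4],[0,0,-0.6,0,4],[0,0,-0.6,0,4]]';python3 -m inch '[[0,0,-0.1,0,4],[0,0,-0.2,0,4],[0,0,-0.3,0,4],[0,0,-0.3,0,4]]'
```

```text
time_s: 4.67
position: [0.5617, -0.0155, 0.0823]
tcp_rot: [[-0.981, -0.195, -0.001], [-0.195, 0.981, 0.0], [0.001, 0.0, -1.0]]
force: [0.2, 0.5, -2.0]
opening: 0.579
grasp_force: 30.0
time_s: 5.0
position: [0.5627, -0.0161, 0.0776]
tcp_rot: [[-0.981, -0.194, 0.002], [-0.194, 0.981, -0.0], [-0.002, -0.001, -1.0]]
force: [0.8, -0.3, 3.9]
opening: 0.576
grasp_force: 30.0
time_s: 5.33
position: [0.5627, -0.0161, 0.0754]
tcp_rot: [[-0.981, -0.194, 0.003], [-0.194, 0.981, -0.0], [-0.002, -0.001, -1.0]]
force: [-0.3, 1.4, 3.9]
opening: 0.575
grasp_force: 30.0
```

```bash
for i in 1 2; do python3 -m inch '[[0,0,-0.1,0,4],[0,0,-0.2,0,4],[0,0,-0.2,0,4]]' | egrep 'pos|force'; done; python3 -m inch '[[0,0,-0.1,0,4],[0,0,-0.2,0,4],[0,0,-0.2,0,4]]'
```

```text
position: [0.5625, -0.0162, 0.072]
force: [-0.1, 0.6, -1.1]
grasp_force: 30.0
position: [0.5615, -0.0161, 0.069]
force: [0.1, 0.1, -1.1]
grasp_force: 30.0
time_s: 6.08
position: [0.5616, -0.016, 0.067]
tcp_rot: [[-0.981, -0.194, -0.001], [-0.194, 0.981, 0.0], [0.001, 0.0, -1.0]]
force: [0.4, 0.8, -0.8]
opening: 0.571
grasp_force: 30.0
```

```bash
for i in 1 2; do python3 -m inch '[[0,0,-0.1,0,4],[0,0,-0.2,0,4],[0,0,-0.2,0,4]]' | egrep 'pos|force'; done
```

```text
position: [0.5619, -0.0161, 0.0662]
force: [-0.0, 0.1, 3.1]
grasp_force: 30.0
position: [0.562, -0.0161, 0.0659]
force: [-3.8, 0.3, 15.7]
grasp_force: 30.0
```

```bash
python3 -m inch '[[0,0,-0.1,0,4],[0,0,-0.1,0,4],[0,0,-0.1,0,4],[0,0,0.2,0,4],[0,0,0.3,0,4],[0,0,0.3,0,4]]'; python3 -m inch '[[0,0,0,0,8.7],[0,0,0,0,8.7],[0,0,0,0,8.7],[0,0,0,0,8.7],[0,0,0,0,8.7],[0,0,0,0,8.7]]'; python3 -m inch '[[0,0,2,0,8.7],[0,0,5,0,8.7],[0,0,9,0,8.7],[0,0,13,0,8.7],[-6,0,17,0,8.7],[-10,0,18,0,8.7],[-14,0,18,0,8.7],[-14,0,18,0,8.7],[-14,0,18,0,8.7]]'; python3 - <<'E'
from h import *
for n in ('top','side'): cap(n,n+'2')
a=cv2.imread('pics/top2.png')[110:300,150:340];b=cv2.imread('pics/side2.png')[80:270,180:370]
c=np.hstack([cv2.resize(x,(399,399),interpolation=cv2.INTER_CUBIC) for x in(a,b)])
cv2.imwrite('pics/c2.png',c)
E
```

```text
time_s: 7.08
position: [0.5622, -0.0161, 0.0667]
tcp_rot: [[-0.981, -0.194, 0.001], [-0.194, 0.981, -0.0], [-0.001, -0.0, -1.0]]
force: [0.6, 0.0, -1.7]
opening: 0.576
grasp_force: 30.0
time_s: 7.58
position: [0.5619, -0.0161, 0.0664]
tcp_rot: [[-0.981, -0.194, -0.0], [-0.194, 0.981, 0.0], [0.0, 0.0, -1.0]]
force: [-0.4, -0.3, 0.6]
opening: 0.935
grasp_force: 0.0
time_s: 8.33
position: [0.4156, -0.0146, 0.247]
tcp_rot: [[-0.981, -0.194, -0.005], [-0.194, 0.981, 0.001], [0.005, 0.002, -1.0]]
force: [-0.4, 0.2, -1.0]
opening: 0.999
grasp_force: 0.0
```

View pics/c2.png

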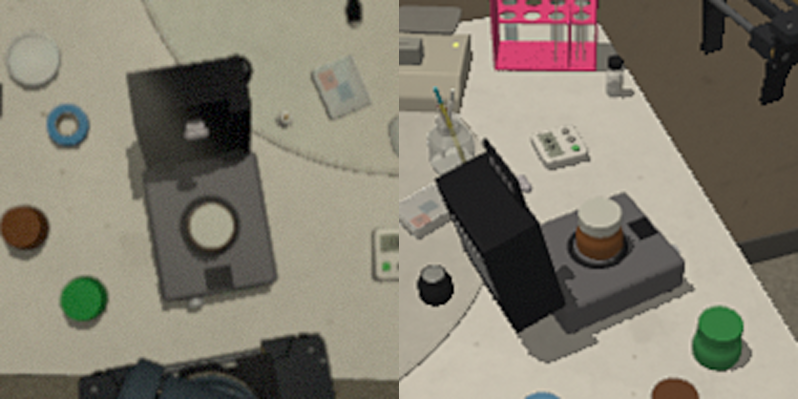

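The jar stands centred on the lowered pad, and the hood is still open. Next I fit the hood angle by projecting the lip model.

```bash
python3 - <<'E'
from h import *
from scipy.spatial.transform import Rotation as Ro
H=np.array([.630,-.002,.05]);Rz=Ro.from_euler('z',11,degrees=True)
def W(th,p): return H+Rz.apply(Ro.from_euler('y',th).apply(p))
fs=lambda p:((p-[180,130])*3.5).round(0).tolist(); ft=lambda p:((p-[130,120])*3).round(0).tolist()
for th in (1.6,1.7,1.8):
  print(th,'lip mid',W(th,[-.158,0,.006]).round(3),'tip',W(th,[-.178,0,.003]).round(3))
  for q in([-.178,.035,.006],[-.178,-.035,.006],[-.14,.035,.006],[-.14,.058,.06],[-.14,-.058,.06],[-.14,.058,0],[0,.058,.06]):
    X=W(th,q);print('  ',q,fs(proj('side0',X)),ft(proj('top0',X)))
b=cv2.imread('pics/side2.png')[130:230,190:270];a=cv2.imread('pics/top2.png')[130:210,195:275]
cv2.imwrite('pics/c3.png',np.hstack([cv2.resize(np.clip(x.astype(float)*2.2,0,255).astype(np.uint8),(400,int(400*x.shape[0]/x.shape[1])),interpolation=cv2.INTER_CUBIC)[:400] for x in(b,a)]))
E
```

```text
1.6 lip mid [0.64  0.    0.208] tip [ 0.638 -0.     0.228]
   [-0.178, 0.035, 0.006] [244.0, 104.0] [287.0, 166.0]
   [-0.178, -0.035, 0.006] [187.0, 33.0] [394.0, 148.0]
   [-0.14, 0.035, 0.006] [247.0, 153.0] [290.0, 176.0]
   [-0.14, 0.058, 0.06] [180.0, 214.0] [243.0, 103.0]
   [-0.14, -0.058, 0.06] [92.0, 92.0] [412.0, 75.0]
   [-0.14, 0.058, 0] [276.0, 174.0] [257.0, 190.0]
   [0, 0.058, 0.06] [197.0, 371.0] [258.0, 141.0]
1.7 lip mid [0.656 0.003 0.206] tip [0.655 0.003 0.226]
   [-0.178, 0.035, 0.006] [215.0, 117.0] [282.0, 140.0]
   [-0.178, -0.035, 0.006] [159.0, 45.0] [389.0, 122.0]
   [-0.14, 0.035, 0.006] [225.0, 164.0] [286.0, 156.0]
   [-0.14, 0.058, 0.06] [158.0, 231.0] [240.0, 86.0]
   [-0.14, -0.058, 0.06] [73.0, 108.0] [408.0, 58.0]
   [-0.14, 0.058, 0] [254.0, 184.0] [254.0, 170.0]
   [0, 0.058, 0.06] [198.0, 377.0] [259.0, 143.0]
1.8 lip mid [0.671 0.006 0.203] tip [0.673 0.006 0.223]
   [-0.178, 0.035, 0.006] [187.0, 133.0] [278.0, 114.0]
   [-0.178, -0.035, 0.006] [132.0, 60.0] [385.0, 97.0]
   [-0.14, 0.035, 0.006] [204.0, 176.0] [283.0, 136.0]
   [-0.14, 0.058, 0.06] [138.0, 250.0] [238.0, 70.0]
   [-0.14, -0.058, 0.06] [55.0, 126.0] [404.0, 43.0]
   [-0.14, 0.058, 0] [232.0, 196.0] [251.0, 150.0]
   [0, 0.058, 0.06] [200.0, 383.0] [259.0, 145.0]
```

View pics/c3.png

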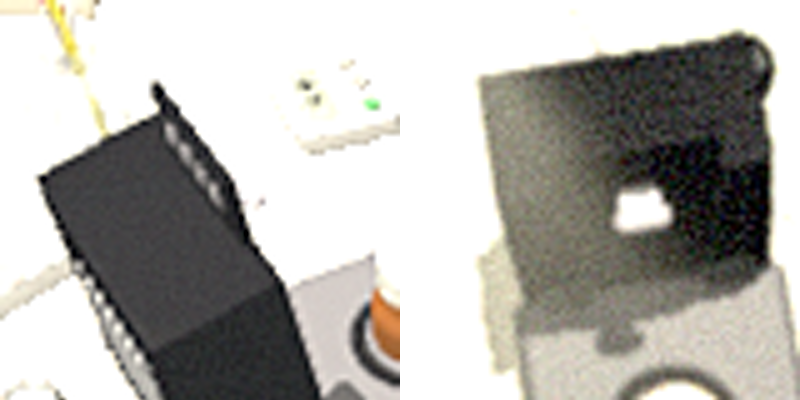

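The hood edges fit an angle of about 1.75 rad, so the lip tip is near (0.665, 0.005) at z about 0.225. I'll close the fingers, go over the top and descend behind the lip.

```bash
python3 -m inch '[[0,0,3.5,0,0],[0,0,3.8,0,0],[4,0.4,3.8,0,0],[8,0.8,3.8,0,0],[12,1.2,3.8,0,0],[16,1.6,3.8,0,0],[20,2,3.8,0,0],[23.5,2.3,3.8,0,0],[26,2.5,3.8,0,0],[26.7,2.5,3.8,0,0]]'; python3 -m inch '[[0,0,0,0,0],[0,0,0,0,0],[0,0,0,0,0]]';  python3 - <<'E'
from h import *
cap('side','side3')
b=cv2.imread('pics/side3.png')[50:250,150:400]
cv2.imwrite('pics/c4.png',cv2.resize(np.clip(b.astype(float)*1.5,0,255).astype(np.uint8),(750,600),interpolation=cv2.INTER_CUBIC))
p=readout.read_state()['position']; print((proj('side3',p)-[150,50])*3, p)
E
```

```text
time_s: 9.27
position: [0.6942, 0.0093, 0.2825]
tcp_rot: [[-0.981, -0.195, 0.003], [-0.195, 0.981, 0.0], [-0.003, -0.001, -1.0]]
force: [0.3, 0.4, -0.9]
opening: 0.322
grasp_force: 0.0
time_s: 9.52
position: [0.6877, 0.009, 0.2841]
tcp_rot: [[-0.981, -0.194, -0.002], [-0.194, 0.981, 0.0], [0.002, 0.001, -1.0]]
force: [-0.3, -0.9, 0.0]
opening: 0.094
grasp_force: 0.0
[202.00587975 251.49342261] [0.68764934 0.0089295  0.28456193]
```

View pics/c4.png

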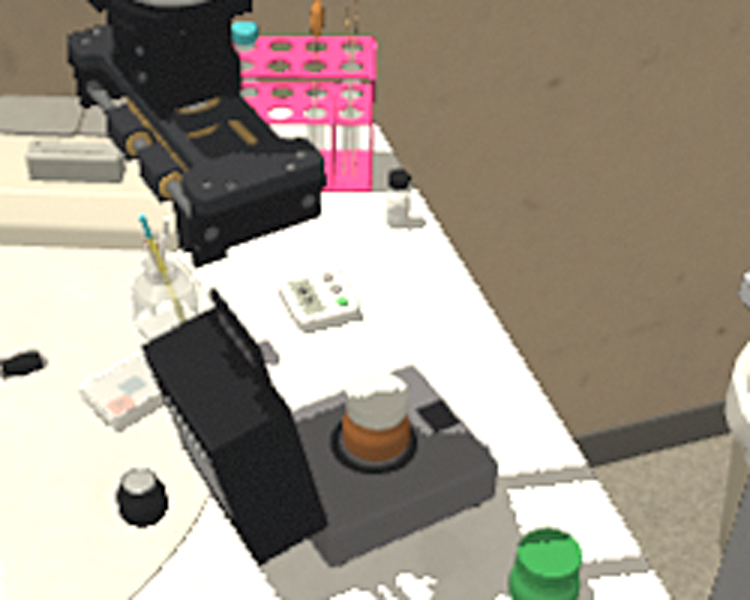

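The closed fingertips are at (205,255), above and behind the lip, which runs from (215,290) to (270,385). I descend behind it.

```bash
python3 -m inch '[[0.1,0,-2,0,0],[0.1,0,-4,0,0],[0.1,0,-5,0,0],[0.1,0,-6,0,0],[0.1,0,-7,0,0],[0.1,0,-7.7,0,0],[0.1,0,-8.2,0,0],[0.1,0,-8.2,0,0]]'; python3 - <<'E'
from h import *
cap('side','side4')
b=cv2.imread('pics/side4.png')[50:250,150:400]
cv2.imwrite('pics/c5.png',cv2.resize(np.clip(b.astype(float)*1.8,0,255).astype(np.uint8),(750,600),interpolation=cv2.INTER_CUBIC))
d,H=.011,.07
for th in (1.75,1.57,1.4,1.2,1.0,.8,.6,.4,.25,.15,.09,0):
  x=-.16*np.cos(th)+.006*np.sin(th); z=.16*np.sin(th)+.006*np.cos(th); s=x+d
  print(th,'X %.3f Y %.3f Z %.3f'%(.630+s*.9816,-.002+s*.191,.05+z))
E
```

```text
time_s: 10.23
position: [0.6894, 0.009, 0.2015]
tcp_rot: [[-0.981, -0.194, -0.002], [-0.194, 0.981, 0.0], [0.002, 0.001, -1.0]]
force: [-0.0, 0.4, -0.6]
opening: 0.005
grasp_force: 0.0
1.75 X 0.675 Y 0.007 Z 0.206
1.57 X 0.647 Y 0.001 Z 0.210
1.4 X 0.620 Y -0.004 Z 0.209
1.2 X 0.589 Y -0.010 Z 0.201
1.0 X 0.561 Y -0.015 Z 0.188
0.8 X 0.536 Y -0.020 Z 0.169
0.6 X 0.514 Y -0.024 Z 0.145
0.4 X 0.498 Y -0.028 Z 0.118
0.25 X 0.490 Y -0.029 Z 0.095
0.15 X 0.486 Y -0.030 Z 0.080
0.09 X 0.485 Y -0.030 Z 0.070
0 X 0.484 Y -0.030 Z 0.056
```

View pics/c5.png

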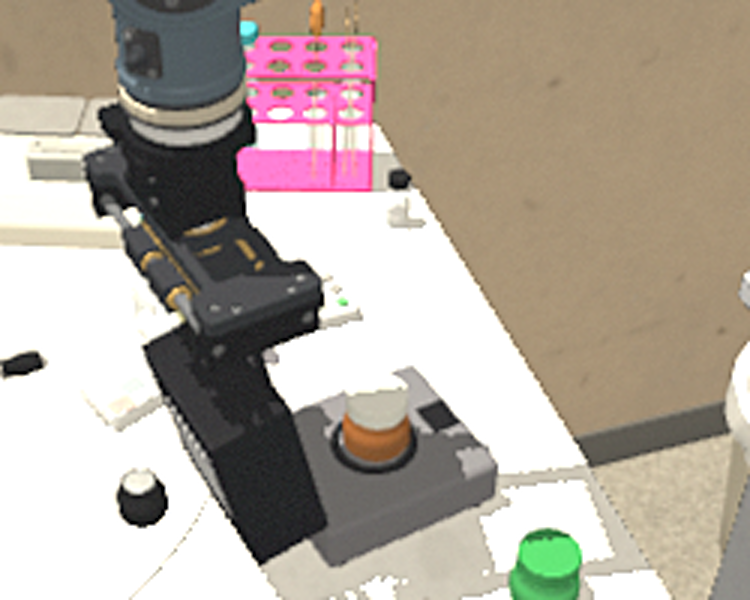

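The fingers are behind the lip with no contact force. I now draw the hood forward along the arc and watch the force.

```bash
python3 -m inch '[[-0.8,-0.2,0,0,0],[-1.6,-0.3,0,0,0],[-2.4,-0.5,0,0,0],[-3.2,-0.6,0.2,0,0],[-4,-0.8,0.5,0,0]]'; python3 -m inch '[[-0.9,-0.2,0,0,0],[-1.8,-0.3,0,0,0],[-2.7,-0.5,0,0,0],[-3.6,-0.7,-0.1,0,0],[-4.5,-0.8,-0.3,0,0]]'
```

```text
time_s: 10.7
position: [0.6488, 0.0008, 0.2076]
tcp_rot: [[-0.981, -0.194, -0.0], [-0.194, 0.981, 0.0], [0.0, 0.0, -1.0]]
force: [1.9, 0.7, -2.4]
opening: 0.006
grasp_force: 1.3
time_s: 11.12
position: [0.604, -0.0075, 0.2046]
tcp_rot: [[-0.981, -0.194, 0.0], [-0.194, 0.981, -0.0], [-0.0, -0.0, -1.0]]
force: [2.2, -1.3, -0.3]
opening: 0.007
grasp_force: 1.2
```

```bash
python3 -m inch '[[-1.1,-0.2,-0.3,0,0],[-2.2,-0.4,-0.7,0,0],[-3.2,-0.6,-1.1,0,0],[-4.3,-0.8,-1.7,0,0],[-5.5,-1,-2.6,0,0],[-6.8,-1.2,-3.6,0,0]]'; python3 -m inch '[[-0.8,-0.1,-0.8,0,0],[-1.5,-0.2,-1.6,0,0],[-2.2,-0.4,-2.4,0,0],[-2.8,-0.5,-3.3,0,0],[-3.3,-0.6,-4.2,0,0],[-3.8,-0.7,-5.1,0,0]]'
```

```text
time_s: 11.62
position: [0.5361, -0.0197, 0.1689]
tcp_rot: [[-0.981, -0.195, 0.001], [-0.195, 0.981, -0.001], [-0.001, -0.001, -1.0]]
force: [2.4, -0.3, 0.1]
opening: 0.007
grasp_force: 0.9
time_s: 12.12
position: [0.4974, -0.0261, 0.1174]
tcp_rot: [[-0.981, -0.194, -0.001], [-0.194, 0.981, 0.0], [0.001, 0.0, -1.0]]
force: [1.4, 0.2, 0.9]
opening: 0.006
grasp_force: 0.5
```

```bash
python3 -m inch '[[-0.3,-0.1,-0.8,0,0],[-0.6,-0.1,-1.6,0,0],[-0.8,-0.2,-2.3,0,0],[-1,-0.2,-3,0,0],[-1.1,-0.3,-3.5,0,0],[-1.1,-0.3,-3.5,0,0]]'; python3 -m inch '[[0,0,-0.3,0,0],[0,0,-0.6,0,0],[0,0,-0.9,0,0],[0,0,-0.9,0,0]]'; python3 -m inch '[[0,0,-0.1,0,0],[0,0,-0.2,0,0],[0,0,-0.2,0,0]]'
```

```text
time_s: 12.62
position: [0.4866, -0.0288, 0.0814]
tcp_rot: [[-0.981, -0.194, -0.003], [-0.194, 0.981, 0.001], [0.003, 0.001, -1.0]]
force: [-1.9, 0.4, -0.4]
opening: 0.005
grasp_force: 0.8
time_s: 12.95
position: [0.4851, -0.029, 0.0727]
tcp_rot: [[-0.981, -0.196, -0.006], [-0.196, 0.981, 0.0], [0.006, 0.002, -1.0]]
force: [-6.2, -2.9, -1.2]
opening: 0.003
grasp_force: 2.9
time_s: 13.2
position: [0.4849, -0.029, 0.0712]
tcp_rot: [[-0.981, -0.196, -0.007], [-0.196, 0.981, 0.0], [0.006, 0.002, -1.0]]
force: [-6.0, -3.5, 2.4]
opening: 0.008
grasp_force: 3.7
```

```bash
python3 -m inch '[[-0.3,-0.1,0.1,0,0],[-0.6,-0.1,0.1,0,0],[-0.8,-0.2,0,0,0],[-0.8,-0.2,0,0,0]]';python3 -m inch '[[0,0,-0.1,0,0],[0,0,-0.2,0,0],[0,0,-0.2,0,0]]'
```

```text
time_s: 13.53
position: [0.4803, -0.0312, 0.0716]
tcp_rot: [[-0.981, -0.194, 0.001], [-0.194, 0.981, -0.0], [-0.001, -0.0, -1.0]]
force: [0.2, 0.5, -0.2]
opening: 0.004
grasp_force: 0.0
time_s: 13.78
position: [0.4806, -0.0312, 0.0696]
tcp_rot: [[-0.981, -0.194, 0.001], [-0.194, 0.981, -0.0], [-0.001, -0.001, -1.0]]
force: [0.5, -0.5, 0.6]
opening: 0.01
grasp_force: 0.5
```

```bash
for i in 1 2; do python3 -m inch '[[0,0,-0.1,0,0],[0,0,-0.2,0,0],[0,0,-0.2,0,0]]' | egrep 'posi|force'; done
```

```text
position: [0.4804, -0.0312, 0.068]
force: [0.5, -0.6, 4.2]
grasp_force: 2.2
position: [0.4803, -0.0311, 0.0662]
force: [-0.1, 0.7, -0.5]
grasp_force: 0.0
```

```bash
for i in 1 2; do python3 -m inch '[[0,0,-0.1,0,0],[0,0,-0.1,0,0]]' | egrep 'posi|force'; done
```

```text
position: [0.4799, -0.031, 0.0643]
force: [-0.1, 0.4, -0.6]
grasp_force: 0.0
position: [0.4798, -0.031, 0.0632]
force: [0.2, 0.5, 0.2]
grasp_force: 0.0
```

```bash
for i in 1 2 3 4; do python3 -m inch '[[0,0,-0.1,0,0],[0,0,-0.2,0,0],[0,0,-0.2,0,0]]' | egrep 'posi|force'|head -2; done
```

```text
position: [0.4799, -0.0311, 0.0614]
force: [0.9, -0.1, -0.3]
position: [0.4798, -0.031, 0.0593]
force: [-0.4, -0.6, 0.8]
position: [0.4798, -0.031, 0.0573]
force: [0.1, -0.9, 0.9]
position: [0.48, -0.0311, 0.0562]
force: [-1.5, -3.0, 5.0]
```

```bash
for i in 1 2 3; do python3 -m inch '[[0,0,-0.1,0,0],[0,0,-0.1,0,0]]' | egrep 'posi|force'|head -2; done
```

```text
position: [0.4801, -0.0311, 0.0561]
force: [-2.3, -2.6, 13.6]
position: [0.4801, -0.0311, 0.0559]
force: [-4.4, -2.7, 20.8]
position: [0.4801, -0.0312, 0.0558]
force: [-5.2, -1.4, 30.0]
```

The lip stops hard at z = 0.056, which is the shut height, after the catch let go near 0.068. I retreat and check the hood numerically in the top image.

```bash
python3 -m inch '[[-0.2,0,0.5,0,0],[-0.5,0,2,0,0],[-1.5,0,5,0,0],[-4,0,9,0,0],[-7,0,13,0,0],[-10,0,16,0,0],[-10,0,18,0,0],[-10,0,18,0,0]]'; python3 -m inch '[[-1,4,0,0,0],[-2,8,0,0,0],[-2,12,0,0,0],[-2,16,0,0,0],[-2,20,0,0,0],[-2,24,0,0,0],[-2,28,0,0,0],[-2,28,0,0,0],[-2,28,0,0,0]]' ; python3 - <<'E'
from h import *
from scipy.spatial.transform import Rotation as Ro
for n in ('top','side'): cap(n,n+'5')
H=np.array([.630,-.002,.05]);Rz=Ro.from_euler('z',11,degrees=True)
W=lambda th,p: H+Rz.apply(Ro.from_euler('y',th).apply(p))
for n in('top5','side5'):
  im=cv2.imread('pics/%s.png'%n); g=im.max(2)
  best=[]
  for th in np.arange(-.1,.3,.01):
    m=np.zeros(g.shape,np.uint8)
    pts=np.array([proj(n,W(th,[x,y,z])) for x in(0,-.14) for y in(-.058,.058) for z in(.0,.06)],np.float32)
    cv2.fillConvexPoly(m,cv2.convexHull((pts*16).astype(np.int32)),1,shift=4)
    r=cv2.dilate(m,np.ones((15,15)))>0; b=(g<55)&r
    best.append((((m>0)&b).sum()/((m>0)|b).sum(),round(th,2)))
  print(n,sorted(best)[-4:])
E
```

```text
time_s: 16.78
position: [0.3797, -0.0313, 0.2368]
tcp_rot: [[-0.981, -0.194, 0.007], [-0.194, 0.981, -0.003], [-0.007, -0.005, -1.0]]
force: [0.2, -0.0, 1.8]
opening: 0.004
grasp_force: 0.0
time_s: 17.53
position: [0.3594, 0.2508, 0.2319]
tcp_rot: [[-0.98, -0.2, -0.001], [-0.2, 0.98, -0.0], [0.001, -0.0, -1.0]]
force: [-0.1, -0.4, 0.2]
opening: 0.003
grasp_force: 0.0
top5 [(np.float64(0.4592730167153091), np.float64(-0.06)), (np.float64(0.4601439616102373), np.float64(-0.1)), (np.float64(0.46035125066524746), np.float64(-0.08)), (np.float64(0.4604737822730902), np.float64(-0.09))]
side5 [(np.float64(0.6880625296068215), np.float64(-0.03)), (np.float64(0.688925855513308), np.float64(-0.0)), (np.float64(0.6903118305165437), np.float64(-0.01)), (np.float64(0.6910607866507747), np.float64(-0.04))]
```

```bash
python3 -c "
from rig import bot
print(bot.hand_in())"
```

```text
the job is handed in; nothing more can be done
None
```

I pressed the jar home on the pad, centred and upright, and shut the hood past its catch. I then backed the arm clear and handed the job in. No verdict came back, and I judged the hood shut mainly by feel: its lip hit a hard stop at the shut height.

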